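Set the honey-dosing dial and start the fill

ROBOT

A 6-joint arm with a two-finger parallel gripper is mounted at the origin on the work surface. World frame = base frame: x ahead of the robot, y to its left, z up, the work surface at z = 0. Lengths are in mm, angles in rad, forces in N, time in s.
With the tool pointing down it reaches from about 375 to 975 mm from the base axis. Payload 3.8 kg.
Tool frame: the origin (TCP) lies at the very end of the fingers, on their centre line; the grasp point (between the pads) lies manip.grip_point_offset behind it (manip.grip_point_offset is the distance from the TCP to the grasp point, in mm); x points along the fingers, z is the direction in which the jaws open and shut, and the axes are right-handed (so a half turn about x gives the same grasp; the last joint's range is limited). The gripper opens to 85 mm and grips with 20 to 120 N. Pads are 22 mm wide; open, the fingers measure 114 mm over their backs; the gripper's body (76 mm by 85 mm) begins 54 mm behind the grasp point. The pads swing forward as they close: fully open they stand 13 mm farther back than shut.
Start: joints at [-1.246, 0.264, 1.604, -0, 1.274, -0.037], TCP at [238.916, -631.298, 231.28] pointing down, gripper open.
Joint ranges: [-2.63, 2.63], [-0.94, 2.18], [0.31, 2.57], [-1.31, 4.45], [0, 2.66], [-2.55, 2.55]. Speed limits (rad/s): [2.57, 2.57, 3.14, 3.14, 3.14, 3.14].

INTERFACE

Orientations are given as [roll, pitch, yaw] about the fixed x, y, z axes, in that order (R = Rz(yaw) Ry(pitch) Rx(roll)).
In Python, from cell import monitor, optics, job, manip gives the robot as it stands.
- The arm moves only by the shell command python3 -m crank 'ROWS' [FORCE]. ROWS is JSON, a list that holds one entry, the list of rows, each a list of 7 numbers: the turn, a rotation vector about the tool's x, y, z in rad, then the shift along the tool's x, y, z in m, then the gripper's target within -1 to 1 (fully open at 1, half-way at 0, shut at -1). In form: [[[wx, wy, wz, x, y, z, gripper], ...]]. A call has 1 to 12 rows; each row is the pose to reach, as a shift and turn from the pose commanded when the call began, along the tool's axes at that moment; what a row does not reach only later rows make up. A row lasts 1/12 s, in which the tool goes at most 41.7 mm and 7.16 degrees, less where a joint would pass 70% of its speed; a pose out of reach is approached as far as the arm can. A call with a gripper value outside its range is refused whole. The fingers move at their own pace and stop on an object; FORCE is the grip in N (left out, the last holds). Time passes only in rows, so rows that repeat a pose let the fingers close. It gives the time, the measured TCP pose, the force and the opening at its end, in the units of the state.
- monitor.get_obs(): the state, without advancing time (a new reading comes with each control period).
- optics.camera(name): name is "scene" or "top" or "wrist"; returns a dict with "color" (400x640x3 uint8, blue, green, red), "fx", "fy", "cx", "cy" (pixels), "R" (3x3) and "t" (3): a world point X has camera coordinates R X + t; the wrist camera has in their place "mount" (4x4, takes a point from camera to tool coordinates, whose origin is the TCP and whose axes are the tool frame's). Camera axes: x right, y down, z forward; pixel columns grow to the right and rows downward; lengths in mm; the calibration is good to about 2 mm. A picture is of the moment at which its call begins: read the wrist's pose just before it. There is no depth.
- job.hand_in(): hands the job in, once; it reports no verdict.
The state is a dict: "time": time; "joints": joint angles; "qd": joint speeds; "joint_efforts": joint torques, N m; "ee_pos": TCP position; "tcp_rot": TCP orientation; "wrist_force": force on the tool from outside, world axes, zero at the start; "moment": the same for the moment, N m; "width": finger opening in mm.
Only numpy, scipy, OpenCV 4.12 (cv2) and the standard library are available. Lean on these libraries where they do the work, as an engineer would, in place of code of your own. Each camera call takes 0.05 s, during which the arm holds its last target. There are 200 camera calls.

TASK

Set the honey-dosing machine for this batch: with your fingertips gently push the dial's lever around until the pointer on the ring stands at the one long mark of the scale, then press the black start button fully down and let it come back up. Only push and press: do not grip or force the lever, do not press the button before the pointer is at the mark, and leave the jars, lid, bottle and spoon glass standing where they are.

Things in the scene. Friction and masses are not known exactly. Their poses are not given: they have to be found in the camera images.
- machine: honey-dosing machine; origin on the table under the dial axis, x to its rear, y to its left. Housing 70 mm high, x -100 to 120, y -170 to 150 mm. Right of it, y -270 to -170: at x 30 to 120 a column 220 mm high with a funnel (92 mm across, to 280 mm) on it, at x -100 to 30 a low drip tray under an overhanging head (x -65 to 35, to 215 mm) and spout (lowest point 125 mm up)
- dial_axis (a point): vertical axis of the dial, at the top face of its scale plate, 74 mm above the table. The plate is a flat aluminium disc 196 mm across on the housing; on it turns the dark ring, 84 mm across, its top 100 mm above the table
- ring (a joint): ring angle, rad, growing counter-clockwise seen from above, -1.2 to 1.2 between stops; at 0 the pointer points along the machine's +x and the lever along its -x. Stiff (about 3 N at the lever post), no spring, stays where it is left, turns both ways. Starts with the lever to the left of where it must go: it has to turn counter-clockwise (the value grows)
- pointer_tip (a point): tip of the pointed nose on the ring, 68 mm from the dial axis, just inside the inner ends of the marks
- lever_post (a point): upright round black post at the end of the ring's lever, on the side opposite the pointer, 115 mm from the dial axis. The post is 16 mm across and its top is 134 mm above the table; this point is on its centre line 114 mm above the table. The flat lever arm under it, 14 mm wide, has its top 94 mm above the table
- long_mark (a point): inner end of the one long, broad mark on the scale plate (26 mm long, 4 mm wide, radial), 68 mm from the dial axis. The eight other marks, 12 degrees apart, four on either side of it, are short (10 mm) and thin (2 mm). The plate is clamped at a different angle each time
- start_top (a point): centre of the top of the start button, a black round push button of 34 mm diameter, facing up, on a grey box 80 x 80 mm and 45 mm high that stands on the table to the right or left of the machine
- start (a joint): travel of the start button, m: 0 released, 0.006 fully down (5 N, spring return)
- fill_jar: open clear jar, 66 mm across, 68 mm tall, standing on the machine's drip tray under the spout. Origin at the centre of its underside. Not to be moved
- lid: brass jar lid, 64 mm across, 14 mm thick, lying on the left rear corner of the machine's housing. Origin at the centre of its underside. Not to be moved
- spoon_glass: glass of wooden tasting spoons, 76 mm across, 90 mm tall, spoons to 130 mm. Origin at the centre of its underside. Not to be moved
- small_jar: small honey jar, 54 mm across, 62 mm tall, right of the machine. Origin at the centre of its underside. Not to be moved
- dropper: small amber bottle, 34 mm across, 85 mm tall, standing on the housing beside the column. Origin at the centre of its underside. Not to be moved
- tall_jar: honey jar, 72 mm across, 100 mm tall, left of the machine. Origin at the centre of its underside. Not to be moved
- dark_jar: honey jar with a dark lid, 66 mm across, 85 mm tall, left of the machine. Origin at the centre of its underside. Not to be moved
There are look-alikes about, which are no part of the job. Leave any red look-alike of the part that bears start_top alone.

How it is judged:
By the outcome, as a careful person would: the job done as asked, in the order asked, and still so for the second after the job is handed in, with the robot touching nothing.
It also fails if it takes over 56 s, if anything falls off the work surface, if the arm or the gripper's body presses on something with over 40 N, if the wrist force passes 120 N, or if a joint passes its speed limit or range.

## Working session

There is one attempt and no reset: what is moved stays moved. The work goes in short steps, Python scripts to look and compute and a shell command to move; the robot and the scene stay as the last step left them, time stands still between calls to the robot, and variables do not carry over. Pictures are saved under pics/ and viewed, about 8 in all and at most 12, crops included, and the job is handed in when it is done.

```bash
mkdir -p pics; python3 - <<'E'
from cell import monitor, optics, job, manip
import cv2
print(monitor.get_obs(), manip.grip_point_offset)
for n in ("scene","top"):
    c=optics.camera(n); cv2.imwrite(f"pics/{n}0.png",c["color"]); print(n,{k:(v.tolist() if hasattr(v,'tolist') else v) for k,v in c.items() if k!="color"})
E
```

```text
{'time': 0.0, 'joints': array([-1.24594046e+00,  2.64753412e-01,  1.60539995e+00, -1.03952769e-05,
        1.27368419e+00, -3.68802330e-02]), 'qd': array([-0.00015177,  0.00074191,  0.00219323,  0.00048092,  0.00020414,
       -0.00052234]), 'joint_efforts': array([-5.01892919e-04, -5.15113306e+01, -3.67313612e+01, -2.27574367e-05,
        1.28411743e-02,  1.00665852e-05]), 'ee_pos': array([ 238.65300291, -630.61297812,  229.9478295 ]), 'tcp_rot': array([3.10913707, 1.5685514 , 1.9000799 ]), 'wrist_force': array([0.18625083, 0.04176593, 0.73969132]), 'moment': array([0.0151323 , 0.01800486, 0.00715687]), 'width': 85.64940364663178} 18.700000000000003
scene {'fx': 408.2267299751262, 'fy': 408.2267299751262, 'cx': 315.8834585674311, 'cy': 203.03884933889668, 'R': [[-0.5246941614669868, 0.8512488764799854, -0.008449095455612708], [0.5664385155176304, 0.34169887563673246, -0.7499261873856494], [-0.6354867780376229, -0.39826778513979166, -0.6614675549558008]], 't': [279.12544628561034, -232.9337393715136, 1483.6171180590732]}
top {'fx': 520.7117693887949, 'fy': 520.7117693887949, 'cx': 325.5448911240282, 'cy': 212.1384029872202, 'R': [[0.004547182137096645, -0.99991275770374, -0.012401617471677366], [-0.990145544997643, -0.0027662033149101315, -0.14001481293256562], [0.13996829232341457, 0.012916079146642175, -0.9900717408569668]], 't': [30.5046791393407, 564.5546650545349, 1326.4524846985905]}
```

View pics/top0.png

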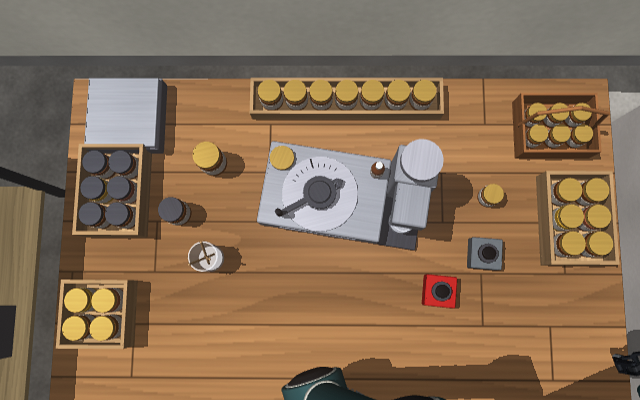

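View pics/scene0.png

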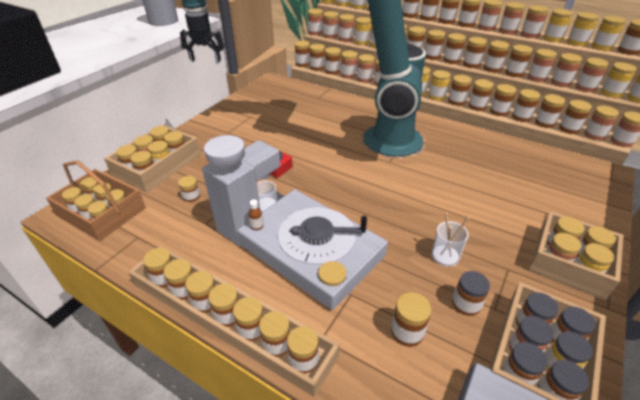

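The top view shows the dial near (320,192), the lever post near (279,212), the pointer near (340,182) and a dark mark near (311,162). There are two button boxes: a grey one at (487,253) and a red one at (441,291). The grey one fits the description, and the red one is the look-alike to leave alone. I'll confirm with one enlarged crop.

```bash
cat > h.py <<'E'
import numpy as np
def ray(c,u,v,z):
    R=np.array(c["R"]);t=np.array(c["t"]);o=-R.T@t
    d=R.T@np.array([(u-c["cx"])/c["fx"],(v-c["cy"])/c["fy"],1]); return o+d*(z-o[2])/d[2]
def proj(c,X):
    p=np.array(c["R"])@np.array(X,float)+np.array(c["t"]); return c["fx"]*p[0]/p[2]+c["cx"],c["fy"]*p[1]/p[2]+c["cy"]
E
python3 - <<'E'
import cv2,numpy as np
a=cv2.imread("pics/top0.png")
x=cv2.resize(a[135:255,250:370],(560,560),interpolation=cv2.INTER_CUBIC)
y=cv2.resize(a[230:310,415:515],(240,192),interpolation=cv2.INTER_CUBIC)
o=np.zeros((560,800,3),np.uint8);o[:,:560]=x;o[:192,560:]=y
cv2.imwrite("pics/crop0.png",o)
# plate: bright low-sat region
s=a[150:235,270:370].astype(int);m=((s.min(2)>205)).astype(np.uint8)
cs,_=cv2.findContours(m,cv2.RETR_EXTERNAL,cv2.CHAIN_APPROX_NONE);k=max(cs,key=cv2.contourArea)
print(cv2.fitEllipse(cv2.convexHull(k)),cv2.contourArea(k))
g=a[225:280,460:515].max(2);m=(g<60).astype(np.uint8)
for k in cv2.findContours(m,0,1)[0]:
  if cv2.contourArea(k)>40:print(cv2.minEnclosingCircle(k),cv2.contourArea(k))
E
```

```text
((48.33924102783203, 67.01303100585938), (24.504009246826172, 50.144229888916016), 90.40321350097656) 409.0
((28.661291122436523, 28.080644607543945), 7.33925199508667) 138.0
```

View pics/crop0.png

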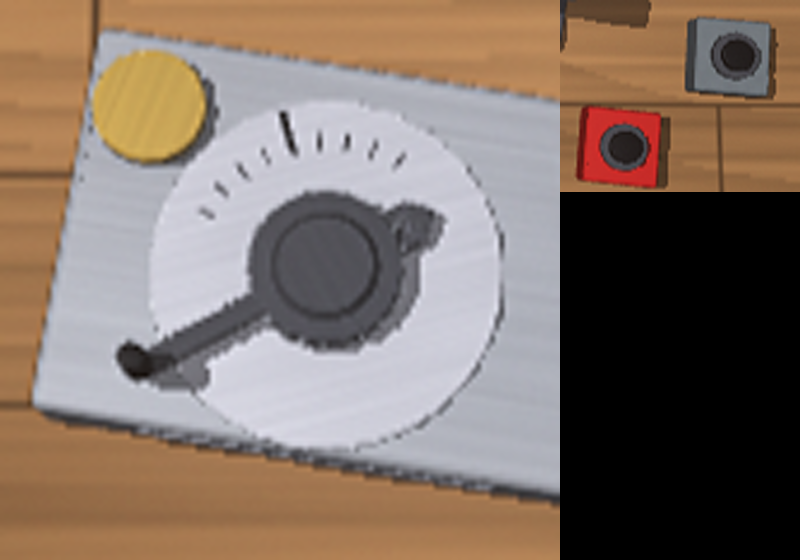

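The grey box bears the start button, seen at about (488.6,253) in the top view; the red box is the look-alike. The dial centre is near crop (326,275), the long mark runs from (294,153) to (283,112), and the post top is near (133,360).

```bash
python3 - <<'E'
from cell import optics,monitor
from h import *
c=optics.camera("top")
p=lambda x,y,z: ray(c,250+(x+.5)/4.667-.5,135+(y+.5)/4.667-.5,z)
A=p(326,275,74);mi=p(294,153,74);mo=p(283,112,74);P=p(133,360,134);H=p(326,266,100)
B=ray(c,488.66,253.1,50)
print("axis",A,"ringtop",H,"mark",mi,mo,"post",P,"btn",B)
an=lambda v:np.degrees(np.arctan2(v[1],v[0]))
print("mark ang",an(mo-A),an(mi-A),an(mo-mi),np.linalg.norm(mi-A),np.linalg.norm(mo-A),"lever",an(P-A),np.linalg.norm((P-A)[:2]))
# machine axis: housing front edge
a,b=p(35,405,70),p(102,32,70);print("mach x dir",an(b-a))
th=np.radians(an(mo-A)+180);print("target post",A[:2]+115*np.array([np.cos(th),np.sin(th)]))
w=optics.camera("wrist");print(w["mount"],w["fx"],w["cx"],w["cy"])
E
```

```text
axis [607.8947247   48.00311318  74.        ] ringtop [608.2038448   47.38158702 100.        ] mark [676.58337202  66.19218108  74.        ] [699.89449905  72.50200357  74.        ] post [551.78563629 147.33485778 134.        ] btn [ 458.03587553 -386.59457497   50.        ]
mark ang 14.911423963201118 14.831764113433758 15.145806321059384 71.05612191141579 95.20585124503603 lever 119.46061202787469 114.08341372655428
mach x dir -8.84158824703149
target post [496.76737368  18.41068417]
[[ 3.89602309e-04 -3.02374590e-01  9.53189097e-01 -1.42262856e+02]
 [-3.34884469e-04 -9.53189156e-01 -3.02374472e-01  7.74558470e+01]
 [ 9.99999868e-01 -2.01402432e-04 -4.72625250e-04 -2.03996962e-01]
 [ 0.00000000e+00  0.00000000e+00  0.00000000e+00  1.00000000e+00]] 328.3729698256389 322.3105168600653 200.30096409873275
```

```bash
cat >> h.py <<'E'
from scipy.spatial.transform import Rotation as Ro
def state():
    from cell import monitor
    o=monitor.get_obs(); return o,Ro.from_euler("xyz",o["tcp_rot"]).as_matrix(),np.array(o["ee_pos"])
def des(psi): # tool x down, tool z at world angle psi (deg)
    z=np.array([np.cos(np.radians(psi)),np.sin(np.radians(psi)),0]);x=np.array([0,0,-1.]);return np.c_[x,np.cross(z,x),z]
def row(pos,psi,R=None,p=None):
    if R is None:_,R,p=state()
    w=Ro.from_matrix(R.T@des(psi)).as_rotvec(); d=R.T@(np.array(pos)-p)/1000
    return np.r_[w,d].round(4).tolist()
E
python3 - <<'E'
from h import *
o,R,p=state();print(R.round(3),"psi",np.degrees(np.arctan2(R[1,2],R[0,2])),o["joints"].round(3))
for psi in (15,):print(row([480,50,340],psi))
E
```

```text
[[-0.     0.935  0.354]
 [ 0.001  0.354 -0.935]
 [-1.     0.    -0.001]] psi -69.2698129751375 [-1.246  0.264  1.605  0.     1.274 -0.037]
[-1.4708, -0.0012, -0.0011, -0.1087, 0.4666, -0.5515]
```

```bash
python3 -m crank '[[[-1.2,0,0,-0.08,0.43,-0.46,-1],[-1.2,0,0,-0.08,0.43,-0.46,-1],[-1.2,0,0,-0.08,0.43,-0.46,-1],[-1.2,0,0,-0.08,0.43,-0.46,-1],[-1.2,0,0,-0.08,0.43,-0.46,-1],[-1.2,0,0,-0.08,0.43,-0.46,-1],[-1.2,0,0,-0.08,0.43,-0.46,-1],[-1.2,0,0,-0.08,0.43,-0.46,-1],[-1.2,0,0,-0.08,0.43,-0.46,-1],[-1.2,0,0,-0.08,0.43,-0.46,-1],[-1.2,0,0,-0.08,0.43,-0.46,-1],[-1.2,0,0,-0.08,0.43,-0.46,-1]]]' 20; python3 -c "
from h import *
print(row([570,48,270],0),state()[2])"
```

```text
time: 1.2
ee_pos: [427.6, -170.5, 294.7]
tcp_rot: [-0.363, 1.57, -0.372]
wrist_force: [0.8, 0.4, 0.2]
width: -0.0
[-0.0091, 0.0006, 0.0002, 0.0247, 0.2198, 0.1404] [ 427.56749848 -170.52962438  294.66629732]
```

```bash
python3 -m crank '[[[0,0,0,0.025,0.175,0.2,-1],[0,0,0,0.025,0.175,0.2,-1],[0,0,0,0.025,0.175,0.2,-1],[0,0,0,0.025,0.175,0.2,-1],[0,0,0,0.025,0.175,0.2,-1],[0,0,0,0.025,0.175,0.2,-1],[0,0,0,0.025,0.175,0.2,-1],[0,0,0,0.025,0.175,0.2,-1],[0,0,0,0.025,0.175,0.2,-1],[0,0,0,0.025,0.175,0.2,-1],[0,0,0,0.025,0.175,0.2,-1]]]'; cat >> h.py <<'E'
def wcam():
    from cell import optics
    _,R,p=state(); c=dict(optics.camera("wrist")); M=np.array(c["mount"])
    Rc=R@M[:3,:3]; o=R@M[:3,3]+p; c["R"]=Rc.T; c["t"]=-Rc.T@o; return c
E
python3 - <<'E'
from h import *
import cv2,pickle
c=wcam();pickle.dump(c,open("w1.pkl","wb"));cv2.imwrite("pics/w1.png",c["color"])
for X in ([608,48,74],[552,147,134],[692,70,74]):print(proj(c,X))
E
```

```text
time: 2.12
ee_pos: [628.2, -0.3, 269.5]
tcp_rot: [-2.016, 1.57, -2.026]
wrist_force: [0.0, -1.0, 0.5]
width: -0.1
(np.float64(301.93191645184226), np.float64(126.9813516210816))
(np.float64(217.86377959980226), np.float64(-0.9934366768706013))
(np.float64(386.4078835170358), np.float64(103.32192529614882))
```

View pics/w1.png

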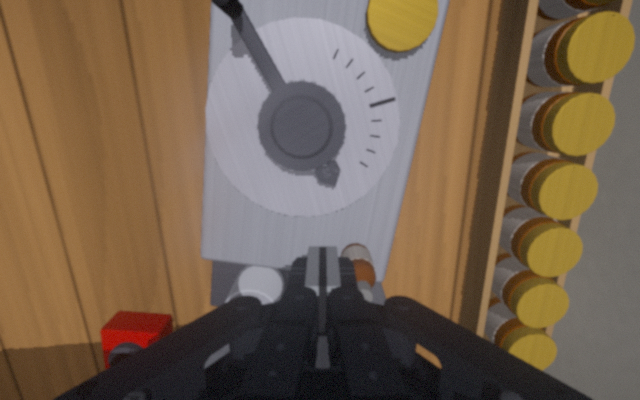

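The wrist view shows the dial ring centre at about (302,126), the long mark from (371,105) to (395,98), the post at (229,4) and the pointer nose at (328,178). I'll fit the plate and the mark.

```bash
python3 - <<'E'
from h import *
import cv2,pickle
c=pickle.load(open("w1.pkl","rb"));a=c["color"]
g=a.max(2)
an=lambda v:np.degrees(np.arctan2(v[1],v[0]))
# ring disc top: dark circle
m=cv2.morphologyEx(((g<110)&(np.hypot(*np.meshgrid(np.arange(640)-302,np.arange(400)-126))<75)).astype(np.uint8),cv2.MORPH_OPEN,np.ones((35,35)))
k=max(cv2.findContours(m,0,1)[0],key=cv2.contourArea);e=cv2.minEnclosingCircle(k);print(e);H=ray(c,*e[0],100)
# plate: contour points by brightness
s=(a.min(2)>165).astype(np.uint8);s[:, :190]=0;s[:,410:]=0;s[230:]=0
k=max(cv2.findContours(s,0,1)[0],key=cv2.contourArea);h=cv2.convexHull(k);e=cv2.fitEllipse(h);print("plate",e);A=ray(c,*e[0],74)
# mark
r=a[80:125,362:402].max(2);mm=(r<110).astype(np.uint8)
n,l,st,ce=cv2.connectedComponentsWithStats(mm);i=1+np.argmax(st[1:,4]);ys,xs=np.where(l==i);print(st[i])
W=np.array([ray(c,x+362,y+80,74)[:2] for x,y in zip(xs,ys)]);C=W.mean(0);v=np.linalg.svd(W-C)[2][0]
print("H",H,"A",A,"mark C",C,"dir",an(v),an(C-H[:2]),an(C-A[:2]),np.linalg.norm(C-H[:2]))
E
```

```text
((302.400634765625, 128.21517944335938), 46.44012451171875)
plate ((325.1396179199219, 59.34334945678711), (71.31871795654297, 140.96937561035156), 114.8247299194336)
[ 8 18 25  9 68]
H [610.04314355  49.11396739 100.        ] A [631.87902806 110.69800082  74.        ] mark C [687.70090857  71.3040591 ] dir -164.52800628659992 15.946868474054517 -35.210920869869696 80.7658878417332
```

```bash
python3 -c "
from h import *
print(row([591,170,190],-60),row([591,170,106],-60))"
```

```text
[1.0368, 0.0004, 0.0001, 0.0797, 0.17, -0.039] [1.0368, 0.0004, 0.0001, 0.1637, 0.1701, -0.0391]
```

```bash
python3 -m crank '[[[1.04,0,0,0.08,0.17,-0.039,-1],[1.04,0,0,0.08,0.17,-0.039,-1],[1.04,0,0,0.08,0.17,-0.039,-1],[1.04,0,0,0.08,0.17,-0.039,-1],[1.04,0,0,0.08,0.17,-0.039,-1],[1.04,0,0,0.08,0.17,-0.039,-1],[1.04,0,0,0.08,0.17,-0.039,-1],[1.04,0,0,0.08,0.17,-0.039,-1],[1.04,0,0,0.12,0.17,-0.039,-1],[1.04,0,0,0.15,0.17,-0.039,-1],[1.04,0,0,0.163,0.17,-0.039,-1],[1.04,0,0,0.163,0.17,-0.039,-1]]]'; python3 - <<'E'
from h import *
import cv2
from cell import optics
c=wcam();t=optics.camera("top")["color"][120:260,240:400]
o=np.vstack([c["color"],cv2.resize(t,(229,200))@np.eye(3,dtype=np.uint8) if 0 else np.pad(cv2.resize(t,(229,200)),((0,0),(0,411),(0,0)))])
cv2.imwrite("pics/w2.png",o)
_,R,p=state()
A=np.array([609,48.5])
# arc rows: TCP at lever angle th, offset 19 behind
for th in range(120,201,8):
    r=np.radians(th);u=np.array([np.cos(r),np.sin(r)]);tg=np.array([-u[1],u[0]])
    print(th,row([*(A+115*u-19*tg),p[2]],th-180,R,p))
E
```

```text
time: 3.17
ee_pos: [588.0, 169.3, 102.4]
tcp_rot: [-1.838, 1.563, -2.888]
wrist_force: [-0.9, -0.5, 0.4]
width: -0.1
120 [-0.0025, -0.0, 0.0, 0.0, -0.0269, -0.0006]
128 [-0.1421, -0.0, 0.0, 0.0, -0.0431, -0.0021]
136 [-0.2818, -0.0, 0.0, 0.0, -0.0594, -0.0013]
144 [-0.4214, -0.0, 0.0, 0.0, -0.0753, 0.0017]
152 [-0.561, -0.0, 0.0, 0.0, -0.0907, 0.0069]
160 [-0.7007, -0.0, 0.0, 0.0, -0.1053, 0.0143]
168 [-0.8403, -0.0, 0.0, 0.0, -0.1186, 0.0235]
176 [-0.9799, -0.0, 0.0, 0.0, -0.1306, 0.0346]
184 [-1.1195, -0.0, 0.0, 0.0, -0.1408, 0.0472]
192 [-1.2592, -0.0, 0.0, 0.0, -0.1493, 0.0611]
200 [-1.3988, -0.0, 0.0, 0.0, -0.1557, 0.076]
```

View pics/w2.png

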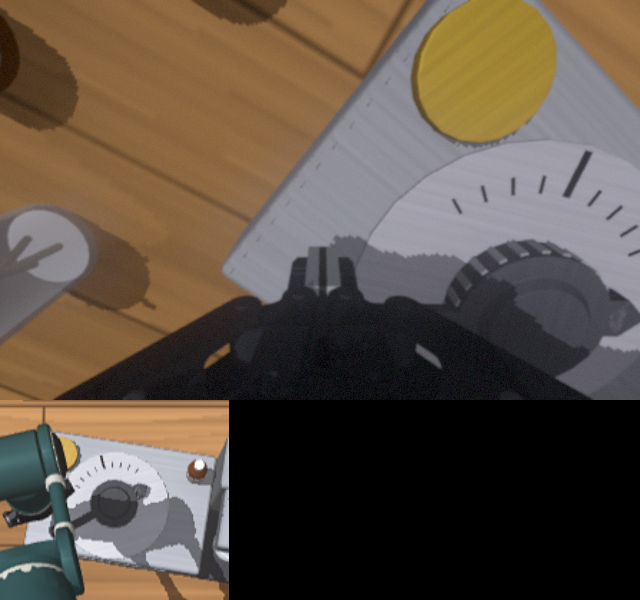

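```bash
python3 -m crank '[[[0,0,0,-0.002,-0.015,0,-1],[0,0,0,-0.002,-0.022,0,-1],[0,0,0,-0.002,-0.027,0,-1],[-0.07,0,0,-0.002,-0.035,-0.001,-1],[-0.14,0,0,-0.002,-0.043,-0.002,-1],[-0.21,0,0,-0.002,-0.051,-0.002,-1],[-0.28,0,0,-0.002,-0.059,-0.001,-1],[-0.35,0,0,-0.002,-0.067,0,-1],[-0.42,0,0,-0.002,-0.075,0.002,-1],[-0.49,0,0,-0.002,-0.083,0.004,-1],[-0.56,0,0,-0.002,-0.091,0.007,-1],[-0.56,0,0,-0.002,-0.091,0.007,-1]]]'; python3 - <<'E'
from h import *
import cv2
from cell import optics
o,R,p=state();print(o["wrist_force"].round(2))
c=wcam();t=optics.camera("top");cv2.imwrite("pics/t3.png",t["color"])
t=t["color"][120:260,240:400]
cv2.imwrite("pics/w3.png",np.hstack([cv2.resize(c["color"],(448,280)),cv2.resize(t,(320,280))]))
A=np.array([609,48.5])
for th in range(152,201,4):
    r=np.radians(th);u=np.array([np.cos(r),np.sin(r)]);tg=np.array([-u[1],u[0]])
    print(th,row([*(A+115*u-19*tg),p[2]],th-180,R,p))
E
```

```text
time: 4.27
ee_pos: [517.1, 119.5, 110.3]
tcp_rot: [0.739, 1.567, 0.251]
wrist_force: [0.0, -0.1, 1.0]
width: 0.1
[ 0.04 -0.08  1.02]
152 [0.0009, 0.0029, -0.0027, -0.0, -0.0006, -0.0005]
156 [-0.0689, 0.003, -0.0026, -0.0, -0.0086, -0.0016]
160 [-0.1388, 0.0031, -0.0025, -0.0001, -0.0168, -0.0021]
164 [-0.2086, 0.0032, -0.0024, -0.0001, -0.0249, -0.002]
168 [-0.2784, 0.0033, -0.0023, -0.0001, -0.033, -0.0013]
172 [-0.3482, 0.0034, -0.0021, -0.0001, -0.0411, -0.0001]
176 [-0.418, 0.0035, -0.002, -0.0001, -0.049, 0.0017]
180 [-0.4878, 0.0035, -0.0019, -0.0001, -0.0568, 0.004]
184 [-0.5576, 0.0036, -0.0018, -0.0002, -0.0644, 0.0068]
188 [-0.6274, 0.0037, -0.0017, -0.0002, -0.0718, 0.0102]
192 [-0.6973, 0.0038, -0.0015, -0.0002, -0.079, 0.0141]
196 [-0.7671, 0.0038, -0.0014, -0.0002, -0.0858, 0.0185]
200 [-0.8369, 0.0039, -0.0013, -0.0002, -0.0923, 0.0233]
```

View pics/w3.png

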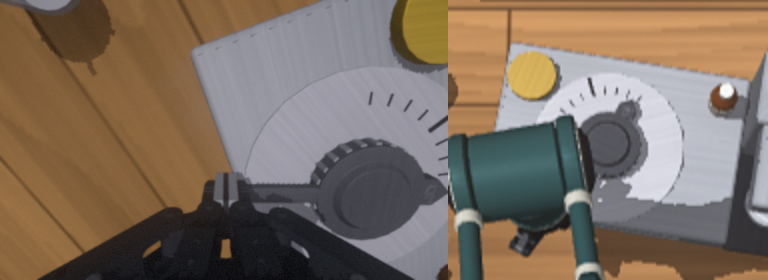

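The lever is turning with the fingertip. I'll continue to about 7° short of the mark, then measure.

```bash
python3 -m crank '[[[-0.07,0,0,0.003,-0.009,-0.002,-1],[-0.14,0,0,0.003,-0.017,-0.002,-1],[-0.21,0,0,0.003,-0.025,-0.002,-1],[-0.28,0,0,0.003,-0.033,-0.001,-1],[-0.35,0,0,0.003,-0.041,0,-1],[-0.42,0,0,0.003,-0.049,0.002,-1],[-0.49,0,0,0.003,-0.057,0.004,-1],[-0.52,0,0,0.003,-0.0605,0.0055,-1],[-0.55,0,0,0.003,-0.064,0.007,-1],[-0.58,0,0,0.003,-0.067,0.0085,-1],[-0.60,0,0,0.003,-0.069,0.009,-1],[-0.6,0,0,0.003,-0.069,0.009,-1]]]'; python3 - <<'E'
from h import *
import cv2,pickle
from cell import optics
o,R,p=state();print(o["wrist_force"].round(2))
c=wcam();pickle.dump(c,open("w4.pkl","wb"))
a=c["color"];print(proj(c,[609,48.5,100]),proj(c,[690,70,74]))
t=optics.camera("top")["color"][135:255,250:390]
cv2.imwrite("pics/w4.png",np.hstack([cv2.resize(a[60:360,240:640],(533,400),interpolation=2),np.pad(cv2.resize(t,(267,229),interpolation=2),((0,171),(0,0),(0,0)))]))
A=np.array([609,48.5])
for th in range(186,205,2):
    r=np.radians(th);u=np.array([np.cos(r),np.sin(r)]);tg=np.array([-u[1],u[0]])
    print(th,row([*(A+115*u-19*tg),p[2]],th-180,R,p))
E
```

```text
time: 5.37
ee_pos: [492.5, 54.7, 105.9]
tcp_rot: [0.206, 1.569, 0.316]
wrist_force: [1.6, 2.1, 1.1]
width: -0.1
[1.59 2.09 1.06]
(np.float64(544.0666844409385), np.float64(291.2687438295356)) (np.float64(661.874471094302), np.float64(247.3710032641846))
186 [0.0055, 0.0015, -0.0003, 0.0, 0.0007, 0.0002]
188 [-0.0294, 0.0015, -0.0003, -0.0, -0.0033, -0.0004]
190 [-0.0644, 0.0015, -0.0003, -0.0, -0.0074, -0.0009]
192 [-0.0993, 0.0015, -0.0002, -0.0, -0.0114, -0.0012]
194 [-0.1342, 0.0015, -0.0002, -0.0, -0.0155, -0.0014]
196 [-0.1691, 0.0015, -0.0002, -0.0, -0.0196, -0.0014]
198 [-0.204, 0.0015, -0.0002, -0.0, -0.0236, -0.0014]
200 [-0.2389, 0.0015, -0.0001, -0.0, -0.0277, -0.0011]
202 [-0.2738, 0.0015, -0.0001, -0.0, -0.0317, -0.0007]
204 [-0.3087, 0.0015, -0.0001, -0.0, -0.0358, -0.0002]
```

View pics/w4.png

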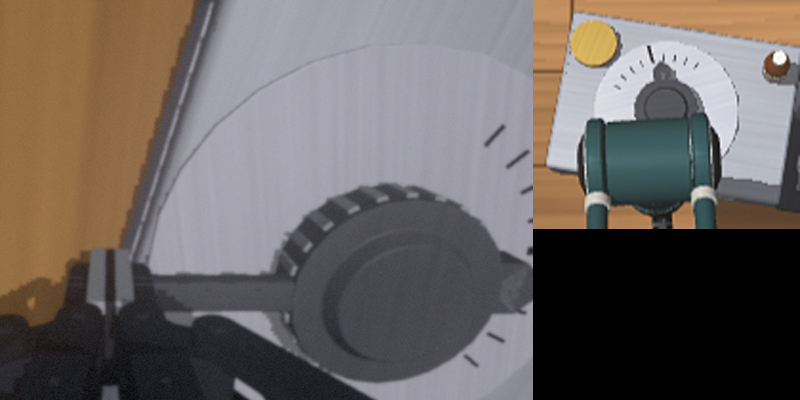

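```bash
python3 -m crank '[[[-0.03,0,0,0,-0.003,0,-1],[-0.06,0,0,0,-0.007,-0.001,-1],[-0.09,0,0,0,-0.01,-0.001,-1],[-0.12,0,0,0,-0.0135,-0.001,-1],[-0.12,0,0,0,-0.0135,-0.001,-1],[-0.12,0,0,0,-0.0135,-0.001,-1]]]'; python3 - <<'E'
from h import *
o,R,p=state();print(p,o["wrist_force"].round(2))
A=np.array([609,48.5]);v=p[:2]-A;r=np.hypot(*v);print("finger ang",np.degrees(np.arctan2(v[1],v[0]))%360,"est lever",(np.degrees(np.arctan2(v[1],v[0]))+np.degrees(np.arctan(19/115)))%360)
print("back",row([p[0]-6,p[1]+25,p[2]],10),"view",row([640,0,270],0),row([560,40,190],0))
E
```

```text
time: 5.97
ee_pos: [492.1, 40.8, 105.1]
tcp_rot: [-2.576, 1.57, -2.346]
wrist_force: [-0.0, 0.8, 0.5]
width: -0.4
[492.06733233  40.84437719 105.13093079] [-0.01  0.77  0.45]
finger ang 183.74582890823714 est lever 193.12733906898538
back [0.0551, -0.0005, 0.0003, -0.0, 0.0257, -0.0002] view [0.2297, -0.0004, 0.0004, -0.1649, -0.0735, 0.1347] [0.2297, -0.0004, 0.0004, -0.0849, -0.0163, 0.0659]
```

```bash
python3 -m crank '[[[0,0,0,0,0.012,0,-1],[0,0,0,0,0.026,0,-1],[0.05,0,0,-0.04,0.026,0,-1],[0.1,0,0,-0.08,0.01,0.02,-1],[0.23,0,0,-0.1,-0.07,0.145,-1],[0.23,0,0,-0.1,-0.07,0.145,-1],[0.23,0,0,-0.1,-0.07,0.145,-1],[0.23,0,0,-0.1,-0.07,0.145,-1],[0.23,0,0,-0.1,-0.07,0.145,-1],[0.23,0,0,-0.1,-0.07,0.145,-1],[0.23,0,0,-0.1,-0.07,0.145,-1]]]'; python3 - <<'E'
from h import *
import cv2,pickle
c=wcam();pickle.dump(c,open("w5.pkl","wb"));a=c["color"]
print(state()[2],proj(c,[609,48.5,100]),proj(c,[690,70,74]))
cv2.imwrite("pics/w5.png",cv2.resize(a[0:300,200:500],(600,600),interpolation=2))
E
```

```text
time: 6.88
ee_pos: [648.1, 6.7, 204.1]
tcp_rot: [3.099, 1.568, 3.1]
wrist_force: [-0.2, 0.5, -0.2]
width: 0.1
[647.74325752   6.83619516 204.22631643] (np.float64(270.4696145301789), np.float64(146.3924191556209)) (np.float64(374.9668181957029), np.float64(114.97306258757635))
```

View pics/w5.png

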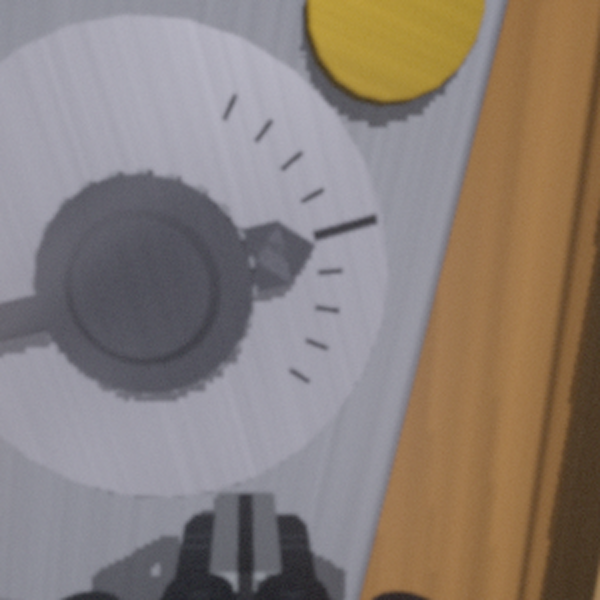

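The pointer tip is at crop (315,241), just clockwise of the long mark's inner end at (316,235). I'll work out the remaining angle.

```bash
python3 - <<'E'
from h import *
import cv2,pickle
c=pickle.load(open("w5.pkl","rb"));a=c["color"];g=a.max(2)
an=lambda v:np.degrees(np.arctan2(v[1],v[0]))
P=lambda x,y,z: ray(c,200+(x+.5)/2-.5,(y+.5)/2-.5,z)
# ring top via inner circle & outer
inn=P(143,287,100);A=inn[:2]
mi,mo=P(316,235,74),P(376,218,74)
print("A",A,"mark",an(mi-inn),an(mo-inn),an(mo-mi),np.linalg.norm((mi-inn)[:2]))
for z in (76,84,92,98):
    t=P(315,241,z);print("tip",z,an(t-inn),np.linalg.norm((t-inn)[:2]))
# lever strip: columns where arm visible, z=94
s=g[:,:640]
pts=[]
for u in range(130,216,3):
    col=s[120:200,u]; k=np.where(col<115)[0]
    if len(k)>3: pts.append((u,120+k.min(),120+k.max()))
print(pts[::3]);
cv2.imwrite("pics/w5b.png",cv2.resize(a[100:240,80:280],(800,560),interpolation=2))
E
```

```text
A [609.69309315  50.83919789] mark 14.634683777482126 14.878826342289395 15.56014604148323 68.76955766861477
tip 76 12.93072913215565 67.73068727370931
tip 84 13.52847299557646 67.07729131973333
tip 92 14.137908726007371 66.43133914308628
tip 98 14.602781393167552 65.951891657888
[(130, np.int64(168), np.int64(189)), (139, np.int64(167), np.int64(185)), (148, np.int64(165), np.int64(182)), (157, np.int64(162), np.int64(180)), (166, np.int64(161), np.int64(185)), (175, np.int64(159), np.int64(177)), (184, np.int64(157), np.int64(174)), (193, np.int64(154), np.int64(172)), (202, np.int64(152), np.int64(170)), (211, np.int64(150), np.int64(168))]
```

View pics/w5b.png

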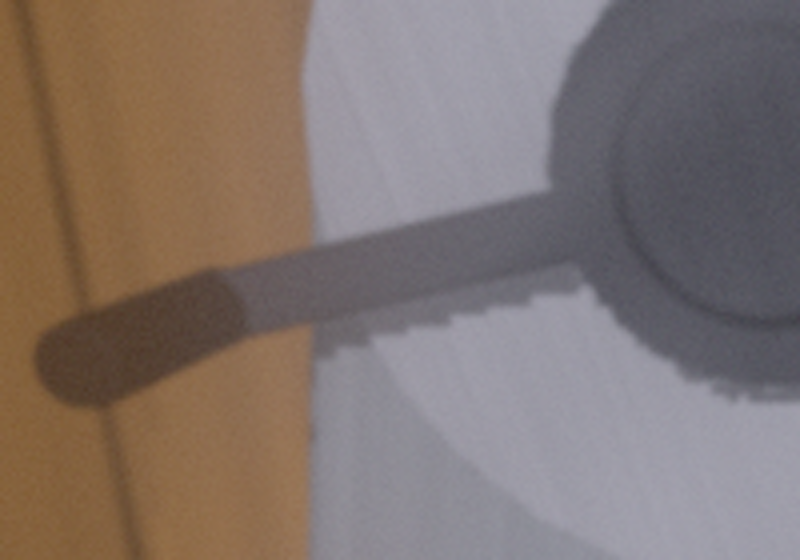

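```bash
python3 - <<'E'
from h import *
import cv2,pickle
c=pickle.load(open("w5.pkl","rb"))
an=lambda v:np.degrees(np.arctan2(v[1],v[0]))
g=c["color"].astype(int)
# upper edge over the plate: subpixel max gradient, on grey
gr=cv2.GaussianBlur(c["color"],(3,3),0).min(2).astype(float)
pts=[]
for u in range(160,214):
    col=gr[130:172,u];d=np.diff(col);k=d.argmin()
    if 0<k<40:
        a,b,e=d[k-1],d[k],d[k+1];pts.append((u,130+k+.5+.5*(a-e)/(a-2*b+e)))
W=np.array([ray(c,*q,94)[:2] for q in pts]);C=np.median(W,0);
l=cv2.fitLine(W.astype(np.float32),cv2.DIST_HUBER,0,.01,.01).ravel();v=l[:2]*np.sign(l[0]);n=np.array([-v[1],v[0]])
print("upper edge dir",an(v),"offset of edge from axis",n@(np.array([609.7,50.8])-l[2:]))
for A in ([609.7,50.8],[609,48.5]):
  print("post top ang",(an(ray(c,80+70/4,100+360/4,134)[:2]-A))%360-180)
E
```

```text
upper edge dir 13.284344 offset of edge from axis -6.260641206823051
post top ang 13.320051975871422
post top ang 12.286212711532784
```

The lever direction is 13.3° and the mark 15.3°, so about 2° more (4 mm at the post). Next I return behind the post and nudge.

```bash
python3 -c "
from h import *
o,R,p=state()
for q in ([520,60,200],[486,68,190],[486,68,105],[492,43,105],[493,36.9,105],[486,68,105]):print(row(q,13.2,R,p))
print(p,np.degrees(np.arctan2(R[1,2],R[0,2])))"
```

```text
[-0.2291, -0.0026, -0.0004, 0.0046, 0.0533, -0.1277]
[-0.2291, -0.0026, -0.0004, 0.0147, 0.0614, -0.1616]
[-0.2291, -0.0026, -0.0004, 0.0997, 0.0614, -0.1614]
[-0.2291, -0.0026, -0.0004, 0.0996, 0.0363, -0.1554]
[-0.2291, -0.0026, -0.0004, 0.0996, 0.0302, -0.1544]
[-0.2291, -0.0026, -0.0004, 0.0997, 0.0614, -0.1614]
[647.74325752   6.83619516 204.22631643] 0.070822185521405
```

```bash
python3 -m crank '[[[-0.1,0,0,0.01,0.03,-0.04,-1],[-0.23,0,0,0.01,0.061,-0.08,-1],[-0.23,0,0,0.015,0.061,-0.12,-1],[-0.23,0,0,0.015,0.061,-0.1615,-1],[-0.23,0,0,0.015,0.061,-0.1615,-1],[-0.23,0,0,0.05,0.061,-0.1615,-1],[-0.23,0,0,0.08,0.061,-0.1615,-1],[-0.23,0,0,0.099,0.061,-0.1615,-1],[-0.23,0,0,0.099,0.061,-0.1615,-1],[-0.23,0,0,0.099,0.05,-0.158,-1],[-0.23,0,0,0.099,0.04,-0.156,-1],[-0.23,0,0,0.099,0.04,-0.156,-1]]]'; python3 -c "
from h import *
o,R,p=state();print(p,o['wrist_force'],row([493,36.9,105],13.2,R,p))"
```

```text
time: 7.93
ee_pos: [495.3, 44.3, 108.4]
tcp_rot: [-0.41, 1.567, -0.18]
wrist_force: [0.2, -0.8, 0.6]
width: -0.1
[495.2948231   44.25353109 108.39078075] [ 0.2374576  -0.80704533  0.63183887] [-0.0002, 0.0037, 0.0016, 0.0034, -0.0066, -0.0039]
```

```bash
python3 -m crank '[[[0,0,0,0,-0.002,-0.001,-1],[0,0,0,0.001,-0.004,-0.002,-1],[0,0,0,0.001,-0.0055,-0.002,-1],[0,0,0,0.001,-0.0065,-0.002,-1],[0,0,0,0.001,-0.0065,-0.002,-1],[0,0,0,0.001,-0.0065,-0.002,-1]]]'; python3 -c "
from h import *
for i in range(3):
  o,R,p=state();print(p,o['wrist_force'])
print(np.degrees(np.arctan2(R[1,2],R[0,2])))"
```

```text
time: 8.43
ee_pos: [493.1, 39.2, 105.5]
tcp_rot: [0.085, 1.57, 0.317]
wrist_force: [-1.0, 2.1, 1.5]
width: -0.1
[493.05120673  39.18523629 105.49258126] [-0.98444025  2.08979972  1.51410604]
[493.05120673  39.18523629 105.49258126] [-0.98444025  2.08979972  1.51410604]
[493.05120673  39.18523629 105.49258126] [-0.98444025  2.08979972  1.51410604]
13.240326582060204
```

```bash
python3 -m crank '[[[0,0,0,0,-0.001,0,-1],[0,0,0,0,-0.0023,0,-1],[0,0,0,0,-0.0023,0,-1],[0,0,0,0,-0.0023,0,-1]]]';  python3 -m crank '[[[0,0,0,0,0.012,0,-1],[0,0,0,0,0.026,0,-1],[0,0,0,-0.04,0.026,0,-1],[0.1,0,0,-0.08,0.01,0.02,-1],[0.23,0,0,-0.1,-0.07,0.145,-1],[0.23,0,0,-0.1,-0.07,0.145,-1],[0.23,0,0,-0.1,-0.07,0.145,-1],[0.23,0,0,-0.1,-0.07,0.145,-1],[0.23,0,0,-0.1,-0.07,0.145,-1],[0.23,0,0,-0.1,-0.07,0.145,-1],[0.23,0,0,-0.1,-0.07,0.145,-1]]]'; python3 - <<'E'
from h import *
import cv2,pickle
c=wcam();pickle.dump(c,open("w6.pkl","wb"));a=c["color"]
cv2.imwrite("pics/w6.png",np.vstack([cv2.resize(a[90:160,250:450],(800,280),interpolation=2),cv2.resize(a[120:190,80:280],(800,280),interpolation=2)]))
an=lambda v:np.degrees(np.arctan2(v[1],v[0]))
gr=cv2.GaussianBlur(a,(3,3),0).min(2).astype(float);pts=[]
u0=int(proj(c,[609,50,100])[0])
for u in range(u0-105,u0-55):
    col=gr[125:180,u];d=np.diff(col);k=d.argmin()
    if 0<k<52:
        p,b,e=d[k-1],d[k],d[k+1];pts.append((u,125+k+.5+.5*(p-e)/(p-2*b+e)))
W=np.array([ray(c,*q,94)[:2] for q in pts])
l=cv2.fitLine(W.astype(np.float32),cv2.DIST_HUBER,0,.01,.01).ravel();print("lever edge",an(l[:2]*np.sign(l[0])),u0,pts[::12])
# mark
u,v=map(int,proj(c,[688,70.5,74]));r=a[v-20:v+20,u-22:u+22].max(2);mm=(r<110).astype(np.uint8)
n,L,st,ce=cv2.connectedComponentsWithStats(mm);i=1+np.argmax(st[1:,4]);ys,xs=np.where(L==i);print(st[i],u,v)
M=np.array([ray(c,x+u-22,y+v-20,74)[:2] for x,y in zip(xs,ys)]);l=cv2.fitLine(M.astype(np.float32),cv2.DIST_L2,0,.01,.01).ravel();print("mark dir",an(l[:2]*np.sign(l[0])),M.mean(0))
E
```

```text
time: 8.77
ee_pos: [493.4, 36.9, 105.3]
tcp_rot: [0.803, 1.571, 1.034]
wrist_force: [-0.5, 2.6, 1.8]
width: 0.2
time: 9.68
ee_pos: [649.3, 2.2, 204.0]
tcp_rot: [-3.08, 1.568, -3.079]
wrist_force: [-0.3, 0.8, -0.6]
width: -0.3
lever edge 15.407022 268 [(163, np.float64(158.33333333333334)), (175, np.float64(154.625)), (187, np.float64(151.28571428571428)), (199, np.float64(148.0)), (211, np.float64(144.55555555555554))]
[  7  14  31  12 117] 371 108
mark dir 15.615697 [687.75461007  71.25338496]
```

View pics/w6.png

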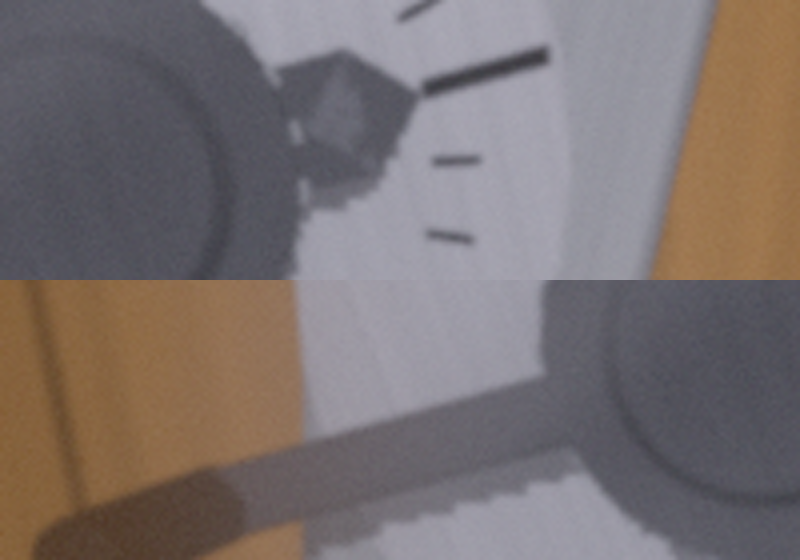

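```bash
python3 - <<'E'
from h import *
import cv2,pickle
an=lambda v:np.degrees(np.arctan2(v[1],v[0]))
for f in ("w5","w6"):
    c=pickle.load(open(f+".pkl","rb"));a=c["color"]
    g=cv2.GaussianBlur(a,(3,3),0).max(2)
    # ring knob silhouette: fit circle on upper-right/upper edge points cast to z=100
    u0,v0=proj(c,[609.3,49.5,100]);pts=[]
    for t in np.radians(np.r_[-150:-40:3]):
        rr=np.arange(38,70,.5);s=cv2.remap(g,(u0+rr*np.cos(t)).astype(np.float32)[None],(v0+rr*np.sin(t)).astype(np.float32)[None],1)[0].astype(float)
        d=np.diff(s);k=d.argmax();pts.append(ray(c,u0+(rr[k]+.25)*np.cos(t),v0+(rr[k]+.25)*np.sin(t),100)[:2])
    W=np.array(pts);from scipy.optimize import least_squares
    r=least_squares(lambda q:np.hypot(*(W-q[:2]).T)-42,[609,49],loss="soft_l1");A=r.x;print(f,"axis",A,np.abs(r.fun).mean())
    u,v=map(int,proj(c,[688,70.5,74]));q=a[v-20:v+20,u-22:u+22].max(2);n,L,st,ce=cv2.connectedComponentsWithStats((q<110).astype(np.uint8));i=1+np.argmax(st[1:,4])
    C=ray(c,ce[i][0]+u-22,ce[i][1]+v-20,74);print("mark",an(C[:2]-A),np.hypot(*(C[:2]-A)))
    # tip: rightmost dark pixel of nose
    q=g[95:140,320:int(u)-8]; 
    m=((g<135).astype(np.uint8));m[:95]=0;m[160:]=0;m[:,:300]=0;m[:,u-12:]=0
    n,L,st,ce=cv2.connectedComponentsWithStats(m);i=1+np.argmax(st[1:,4]);ys,xs=np.where(L==i)
    for x in sorted(set(xs))[-6:]:print(x,ys[xs==x].min(),ys[xs==x].max(),end="; ")
    tx=xs.max();ty=ys[xs==tx].mean();print()
    for z in (76,85,94):
        T=ray(c,tx+.5,ty,z)[:2];print(z,"tip",an(T-A),np.hypot(*(T-A)))
E
```

```text
w5 axis [609.98577131  48.86015799] 0.354410314315218
mark 16.136054565761587 80.96267034520507
351 119 133; 352 119 132; 353 120 130; 354 121 128; 355 121 126; 356 122 124; 
76 tip 12.94467500353643 66.88781635151038
85 tip 13.68332757463521 66.18764812160308
94 tip 14.437646442980599 65.49871449097408
w6 axis [610.17866319  48.67371846] 0.31488207749413144
mark 16.228846499454352 80.81209870170288
353 112 117; 354 112 115; 355 111 114; 356 110 114; 357 109 114; 358 109 113; 
76 tip 16.518570044248463 70.30824487887836
85 tip 17.023458064055898 69.53215772998541
94 tip 17.53970282652863 68.76159142584947
```

```bash
python3 - <<'E'
from h import *
import pickle,cv2
c=pickle.load(open("w6.pkl","rb"));a=c["color"];A=np.array([610.18,48.67])
print(a[106:122,346:364].max(2))
an=lambda v:np.degrees(np.arctan2(v[1],v[0]))
for z in (74,80,86,94):
    T=ray(c,355,114.2,z)[:2];print(z,an(T-A),np.hypot(*(T-A)))
    print([tuple(np.round(proj(c,[*(A+68*np.array([np.cos(t),np.sin(t)])),z]),1)) for t in np.radians([15.4,16.2])])
E
```

```text
[[164 171 173 174 174 175 175 175 174 174 171 172 174 172 173 173 172 166]
 [154 164 170 173 175 175 175 174 174 172 170 171 171 166 161 158 154 145]
 [132 146 159 164 172 171 175 173 172 170 164 160 154 144 134 127 115 108]
 [110 123 136 149 161 168 173 173 168 155 143 132 119 111  95  87  79  78]
 [ 98 103 112 123 139 156 165 168 159 136 112  97  91  79  73  75  72  71]
 [ 97  97 101 104 117 131 148 157 149 123  92  76  73  70  68  75  76  85]
 [ 99  97  97  93 100 111 123 131 133 116  92  78  76  84  90 100 111 123]
 [ 96  95  94  98  97 100 103 112 119 116 102  92 104 111 126 134 144 154]
 [101  96  97  96  94 101  98 105 116 129 126 131 138 146 158 163 166 170]
 [ 96  96  98  94  94  96  97 109 130 150 154 159 162 166 168 173 174 176]
 [ 98  95  97  97  97  99 104 117 145 163 168 172 170 170 171 175 174 176]
 [ 97  98  96  96  98 100 111 133 155 167 173 173 172 171 174 172 176 176]
 [ 97  97  95  99  97 107 123 148 166 173 173 174 171 171 171 173 173 175]
 [ 97  94  96  94  97 108 131 156 171 172 174 174 169 170 170 175 175 175]
 [ 98  96  97  99  97 117 142 161 169 172 174 173 171 171 170 174 173 174]
 [ 95  99  98  97 106 128 148 168 170 173 174 173 172 169 172 171 172 176]]
74 15.036002625415156 67.18567671515152
[(np.float64(355.9), np.float64(113.4)), (np.float64(355.6), np.float64(112.2))]
80 15.40707986907103 66.72966451573824
[(np.float64(356.6), np.float64(113.8)), (np.float64(356.3), np.float64(112.6))]
86 15.7832476569777 66.27648976030889
[(np.float64(357.3), np.float64(114.2)), (np.float64(357.0), np.float64(112.9))]
94 16.292848441530456 65.67677202049813
[(np.float64(358.4), np.float64(114.7)), (np.float64(358.1), np.float64(113.4))]
```

Three checks put the pointer within about 0.5° of the mark: lever direction 15.4°, mark direction 15.6°, and the tip meeting the mark's inner end. Next is the button, retreating towards the robot first and then right.

```bash
python3 -c "
from h import *
print(row([450,0,260],-20),row([458,-350,230],-40))"
```

```text
[0.3505, -0.0028, 0.0006, -0.0553, -0.0022, -0.1991] [0.6995, -0.0027, 0.001, -0.0253, -0.3522, -0.1915]
```

```bash
python3 -m crank '[[[0.1,0,0,-0.03,0,-0.04,-1],[0.2,0,0,-0.055,0,-0.08,-1],[0.3,0,0,-0.055,0,-0.12,-1],[0.35,0,0,-0.055,0,-0.16,-1],[0.35,0,0,-0.055,-0.02,-0.2,-1],[0.35,0,0,-0.055,-0.05,-0.2,-1],[0.4,0,0,-0.055,-0.09,-0.2,-1],[0.45,0,0,-0.055,-0.13,-0.2,-1],[0.5,0,0,-0.05,-0.17,-0.195,-1],[0.55,0,0,-0.045,-0.21,-0.19,-1],[0.6,0,0,-0.04,-0.25,-0.19,-1],[0.65,0,0,-0.035,-0.29,-0.19,-1]]]'; python3 -m crank '[[[0.1,0,0,0.02,-0.06,0,-1],[0.1,0,0,0.02,-0.06,0,-1],[0.1,0,0,0.02,-0.06,0,-1],[0.1,0,0,0.02,-0.06,0,-1]]]'; python3 - <<'E'
from h import *
import cv2,pickle
c=wcam();pickle.dump(c,open("w7.pkl","wb"));a=c["color"];_,R,p=state()
print(p,np.degrees(np.arctan2(R[1,2],R[0,2])),[proj(c,[458,-386.6,z]) for z in (50,60)])
cv2.imwrite("pics/w7.png",a)
E
```

```text
time: 10.73
ee_pos: [459.5, -288.8, 239.9]
tcp_rot: [3.023, 1.571, 2.373]
wrist_force: [0.5, 0.2, -0.2]
width: -0.1
time: 11.07
ee_pos: [422.9, -335.3, 219.2]
tcp_rot: [3.032, 1.568, 2.281]
wrist_force: [0.6, 0.1, -0.5]
width: 0.1
[ 423.91184715 -334.94062716  219.99928714] -42.93812792563579 [(np.float64(384.51997503659516), np.float64(192.98510050410025)), (np.float64(386.36978887645955), np.float64(195.91302911884466))]
```

View pics/w7.png

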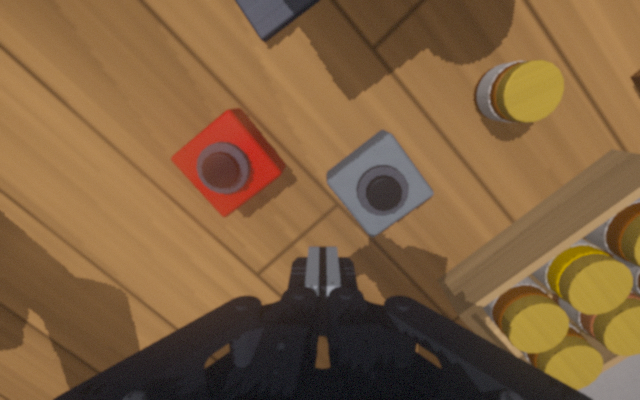

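The view shows the grey box with its black button at (384,190) and the red look-alike at (223,167). I'll approach the grey one from above.

```bash
python3 - <<'E'
from h import *
import pickle,cv2
c=pickle.load(open("w7.pkl","rb"));a=c["color"]
g=cv2.GaussianBlur(a,(3,3),0)[160:220,350:420].max(2);n,L,st,ce=cv2.connectedComponentsWithStats((g<60).astype(np.uint8))
for i in range(1,n):
    if st[i][4]>100:print(st[i],ce[i]+[350,160]);q=ce[i]+[350,160]
for z in (45,55,62):print(ray(c,*q,z))
X=ray(c,*q,55);_,R,p=state()
for z in (110,70,60,50):print(row([X[0],X[1],z],-40,R,p))
E
```

```text
[ 17  17  33  32 656] [384.19054878 195.11737805]
[ 456.03888843 -389.82191574   45.        ]
[ 456.66855492 -386.31694804   55.        ]
[ 457.10932146 -383.86347064   62.        ]
[-0.0513, -0.0009, -0.0006, 0.1099, -0.0154, 0.0591]
[-0.0513, -0.0009, -0.0006, 0.1499, -0.0154, 0.0591]
[-0.0513, -0.0009, -0.0006, 0.1599, -0.0154, 0.0591]
[-0.0513, -0.0009, -0.0006, 0.1699, -0.0154, 0.0591]
```

```bash
python3 -m crank '[[[-0.05,0,0,0.03,-0.015,0.035,-1],[-0.05,0,0,0.06,-0.015,0.059,-1],[-0.05,0,0,0.09,-0.015,0.059,-1],[-0.05,0,0,0.12,-0.015,0.059,-1],[-0.05,0,0,0.14,-0.015,0.059,-1],[-0.05,0,0,0.145,-0.015,0.059,-1],[-0.05,0,0,0.145,-0.015,0.059,-1]]]'; python3 - <<'E'
from h import *
import cv2
c=wcam();o,R,p=state();print(p,o["wrist_force"])
cv2.imwrite("pics/w8.png",c["color"])
E
```

```text
time: 11.7
ee_pos: [457.3, -384.7, 73.8]
tcp_rot: [3.029, 1.567, 2.333]
wrist_force: [1.1, -0.3, -0.0]
width: 0.1
[ 458.34105558 -386.06499389   75.74395191] [ 0.16457782 -0.93646895  0.67314841]
```

View pics/w8.png

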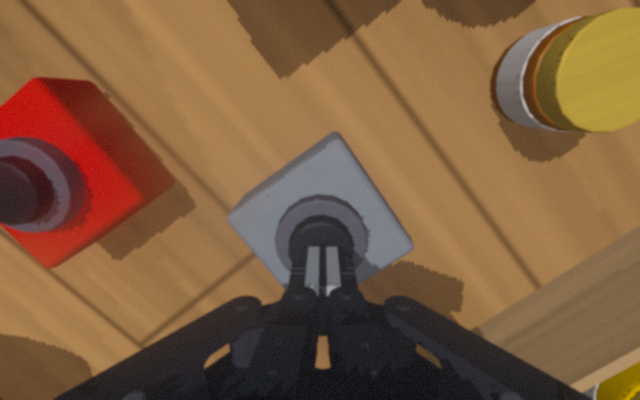

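The fingertips are centred over the black button, so I'll descend slowly while watching the force.

```bash
python3 -m crank '[[[0,0,0,0.003,0,0,-1],[0,0,0,0.006,0,0,-1],[0,0,0,0.009,0,0,-1],[0,0,0,0.012,0,0,-1],[0,0,0,0.012,0,0,-1]]]'; python3 -m crank '[[[0,0,0,0.002,0,0,-1],[0,0,0,0.004,0,0,-1],[0,0,0,0.004,0,0,-1]]]';python3 -m crank '[[[0,0,0,0.001,0,0,-1],[0,0,0,0.002,0,0,-1],[0,0,0,0.002,0,0,-1]]]'
```

```text
time: 12.17
ee_pos: [458.4, -387.9, 64.1]
tcp_rot: [0.086, 1.568, -0.613]
wrist_force: [1.0, 0.3, 2.6]
width: -0.4
time: 12.42
ee_pos: [458.5, -388.0, 61.0]
tcp_rot: [0.098, 1.569, -0.601]
wrist_force: [0.4, 2.3, 8.9]
width: -0.3
time: 12.67
ee_pos: [458.6, -388.1, 60.8]
tcp_rot: [0.065, 1.569, -0.634]
wrist_force: [-3.5, 4.9, 19.9]
width: -0.4
```

The force rose from 9 to 20 N with the position no longer changing, so the button is bottomed. Releasing straight up, then checking both.

```bash
python3 -m crank '[[[0,0,0,-0.003,0,0,-1],[0,0,0,-0.008,0,0,-1],[0,0,0,-0.015,0,0,-1],[0,0,0,-0.04,0,0,-1],[0,0,0,-0.08,0,0,-1],[0,0,0,-0.12,0,0,-1],[0,0,0,-0.15,0,-0.02,-1],[0,0,0,-0.15,0.01,-0.04,-1],[0,0,0,-0.15,0.01,-0.04,-1],[0,0,0,-0.15,0.01,-0.04,-1]]]'; python3 - <<'E'
from h import *
import cv2
from cell import optics
w=optics.camera("wrist")["color"];t=optics.camera("top")["color"];o,_,p=state();print(o["time"],p,o["wrist_force"])
cv2.imwrite("pics/f.png",np.hstack([cv2.resize(w[80:280,240:500],(400,308)),cv2.resize(t[135:255,240:396],(400,308),interpolation=2)]))
b=cv2.imread("pics/top0.png")
d=(np.abs(b.astype(int)-t).max(2)>60);d=cv2.morphologyEx(d.astype(np.uint8),cv2.MORPH_OPEN,np.ones((3,3)))
n,L,st,ce=cv2.connectedComponentsWithStats(d);print([(s.tolist()) for s in st[1:] if s[4]>25])
E
```

```text
time: 13.5
ee_pos: [432.6, -353.2, 207.2]
tcp_rot: [-2.685, 1.57, 2.899]
wrist_force: [-0.2, -0.5, 0.3]
width: 0.1
13.6 [ 432.79683663 -353.69065741  205.92511923] [0.12561542 0.20576252 0.31478437]
[[310, 168, 11, 9, 72], [334, 179, 11, 10, 75], [275, 199, 32, 19, 296], [548, 206, 63, 60, 919], [322, 209, 15, 26, 221], [347, 210, 259, 170, 12055], [561, 230, 26, 25, 504], [589, 239, 20, 16, 180], [346, 240, 9, 4, 27], [490, 248, 12, 21, 134], [487, 270, 6, 9, 44], [586, 346, 54, 35, 1012], [522, 365, 10, 14, 73], [294, 367, 48, 32, 715], [338, 380, 8, 8, 47], [365, 380, 71, 15, 422], [535, 382, 96, 18, 1393], [268, 387, 16, 13, 133], [399, 396, 20, 4, 68], [471, 398, 23, 2, 46]]
```

```bash
python3 -c "
from cell import job
print(job.hand_in())"
```

```text
the job is handed in; nothing more can be done
None
```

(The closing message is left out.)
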